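# Swap the lens for the windowed cube on the rotary stage

## Task

The tall black lens is standing on the round rotary stage: take it off and stand it gently, upright, inside the black ring marked at the corner of the breadboard. Then put the aluminium cube with the round windows (not the plain block) on the middle of the stage, inside the black square outline and square to it.

Things in the scene. Friction and masses are not known exactly. Their poses are not given: they have to be found in the camera images.
- lens: The tall lens: an upright black cylinder, 58 mm in diameter all the way up, 85 mm tall, about 0.35 kg, glass on top; at the start it stands on the rotary stage. Origin: centre of its underside; z up. The other black lens, only 40 mm tall, standing on the breadboard, is a bystander.
- cube: The windowed cube: aluminium, 44 mm side, 0.16 kg, a round glass window 32 mm across on top and on each side. It stands on the table midway between stage and breadboard, in a row along world x with a plain block of the same size (no windows) and a 54 mm tall post holder, centres 75 mm apart or more; 60 mm is free to either side along y. Origin: centre of its underside; x, y square to its sides, z up.
- stage_mark (a point): Middle of the flat black square outline (60 mm inside, lines 4 mm wide) at the centre of the rotary stage, at the height of its top. x and y run along the outline's sides, z up. The stage is a fixed aluminium disc, 220 mm in diameter, its top 30 mm above the table, at the left or right of the table. Any quarter turn of the cube is right.
- board: Breadboard: fixed perforated aluminium plate, 220 (x) by 200 (y) by 13 mm thick, at the other side from the stage. Origin: centre of its underside, z up. The flat black ring mark, 80 mm across inside, is centred at x -50, y -45 mm from the origin, on the top (z 13 mm), near its front right corner as seen from the robot. The short lens and an 8 mm thick cap lie over 95 mm from its centre.
Mind the look-alikes: they are no part of the job. Leave any green, orange or pink look-alike of the lens alone.

How it is judged:
By the outcome, as a careful person would: the job done as asked, in the order asked, and still so for the second after the job is handed in, with the robot touching nothing.
It also fails if it takes over 64 s, if anything falls off the work surface, if the arm or the gripper's body presses on something with over 40 N, if the wrist force passes 120 N, or if a joint passes its speed limit or range.

## Robot

A 6-joint arm with a two-finger parallel gripper is mounted at the origin on the work surface. World frame = base frame: x ahead of the robot, y to its left, z up, the work surface at z = 0. Lengths are in m, angles in rad, forces in N, time in s.
With the tool pointing down it reaches from about 0.25 to 0.8 m from the base axis. Payload 3.9 kg.
Tool frame: the origin (TCP) lies on the centre line of the jaws, within the pads' length; the fingertips stand 14 mm ahead of it and the grasp point (between the pads) lies 5 mm behind it; z points along the fingers, x is the direction in which the jaws open and shut, and the axes are right-handed (so a half turn about z gives the same grasp; the last joint's range is limited). The gripper opens to 85 mm and grips with 20 to 120 N. Pads are 22 mm wide; open, the fingers measure 114 mm over their backs; the gripper's body (76 mm by 85 mm) begins 54 mm behind the grasp point. The pads swing forward as they close: fully open they stand 13 mm farther back than shut.
Start: joints at [-1.337, 0.26, -0.138, 1.173, 0, 1.571], TCP at [0.122, -0.511, 0.245] pointing down, gripper open.
Joint ranges: [-2.78, 2.78], [-0.83, 1.72], [-1.28, 1.37], [-1.9, 2.12], [-1.57, 1.48], [-3.14, 3.14]. Speed limits (rad/s): [2.57, 2.57, 3.14, 3.14, 3.14, 3.14].

## Interface

Orientations are given as a unit quaternion [x, y, z, w].
In Python, from cell import sensors, eyes, ctrl gives the robot as it stands.
- The arm moves only by the tool step_arm, never from a script. Its argument "series" is a list of rows, each an object with "travel": the shift along the tool's x, y, z in cm, a list of three; "yaw": the turn about the tool's z in degrees; "hand": the opening, from 0 (shut) to 1 (fully open). A call has 1 to 20 rows; each row is the pose to reach, as a shift and turn from the pose commanded when the call began, along the tool's axes at that moment; what a row does not reach only later rows make up. A row lasts 1/10 s, in which the tool goes at most 50 mm and 8.59 degrees, less where a joint would pass 70% of its speed; a pose out of reach is approached as far as the arm can. A call with a gripper value outside its range is refused whole. The fingers move at their own pace and stop on an object; "newtons" is the grip in N (left out, the last holds). Time passes only in rows, so rows that repeat a pose let the fingers close. It gives the time, the measured TCP pose, the force and the opening at its end, in the units of the state.
- sensors.get_state(): the state, without advancing time (a new reading comes with each control period).
- eyes.read_camera(name): name is "scene" or "top" or "wrist"; returns the picture (480x640x3 uint8, blue, green, red); there is no depth.
- eyes.camera_params(name): a dict with "fx", "fy", "cx", "cy" (pixels), "world_from_camera" (4x4, takes a point from camera to world coordinates). Camera axes: x right, y up, looking along -z (the intrinsics and any distortion apply to the point x, -y, -z); pixel columns grow to the right and rows downward; lengths in m; the calibration is good to about 2 mm. The wrist camera is an equidistant fisheye: a pixel r from the principal point sees the ray r / f radians off the axis. A picture is of the moment at which its call begins: read the wrist's pose just before it. camera_params takes no time and is no camera call; for the wrist camera it gives the pose at the moment of the call.
- ctrl.close_job(): hands the job in, once; it reports no verdict.
The state is a dict: "time_s": time; "joint_pos": joint angles; "qvel": joint speeds; "joint_efforts": joint torques, N m; "ee_pos": TCP position; "orientation": TCP orientation; "wrist_force": force on the tool from outside, world axes, zero at the start; "wrist_torque": the same for the moment, N m; "finger_gap": opening from 0.0 (shut) to 1.0 (fully open).
Only numpy, scipy, OpenCV 4.12 (cv2) and the standard library are available. Lean on these libraries where they do the work, as an engineer would, in place of code of your own. Each camera call takes 0.05 s, during which the arm holds its last target. There are 200 camera calls.

## Working session

There is one attempt and no reset: what is moved stays moved. The work goes in short steps, Python scripts to look and compute and a tool call to move; the robot and the scene stay as the last step left them, time stands still between calls to the robot, and variables do not carry over. Pictures are saved under pics/ and viewed, about 8 in all and at most 12, crops included, and the job is handed in when it is done.

Besides the shell and the picture viewer there is one more tool, called after "Request:" by a JSON object that holds its "api" and its "payload", one argument or row to a line. step_arm: Moves the arm, as the interface text tells. Its arguments: {"type":"object","properties":{"series":{"type":"array","items":{"type":"object","properties":{"travel":{"type":"array","items":{"type":"number"}},"yaw":{"type":"number"},"hand":{"type":"number"}}}},"newtons":{"type":"number"}},"required":["series"]}

```bash
mkdir -p pics; ls; python3 - <<'E'
from cell import sensors, eyes
import cv2
print(sensors.get_state())
for n in("top","scene"):
    p=eyes.camera_params(n);print(n,p)
    cv2.imwrite(f"pics/{n}0.png",eyes.read_camera(n))
print(eyes.camera_params("wrist"))
E
```

```text
pics
{'time_s': 0.0, 'joint_pos': array([-1.33698971e+00,  2.60669793e-01, -1.39352638e-01,  1.17267146e+00,
       -2.66487153e-05,  1.57076807e+00]), 'qvel': array([-0.00037824,  0.00120636,  0.00112803,  0.000564  , -0.00130102,
        0.00117631]), 'joint_efforts': array([ 5.43998776e-04, -4.05676425e+01,  2.53922617e+01,  1.87755434e-02,
       -1.81774653e-04, -3.34736846e-06]), 'ee_pos': array([ 0.12147869, -0.51010214,  0.24447853]), 'orientation': array([ 7.84763864e-01, -6.19794141e-01, -7.52812500e-04, -5.77614842e-04]), 'wrist_force': array([0.31701927, 0.61710111, 0.70916707]), 'wrist_torque': array([-0.00201438, -0.03108634, -0.0591285 ]), 'finger_gap': 1.0015448723121374}
top {'fx': 525.4148287913966, 'fy': 525.4148287913966, 'cx': 322.63494150908326, 'cy': 239.39893512039146, 'world_from_camera': array([[-0.0092974 ,  0.99481601, -0.10126535,  0.39271511],
       [-0.9996729 , -0.00683409,  0.02464509,  0.04233671],
       [ 0.02382527,  0.10146136,  0.99455415,  1.26095777],
       [ 0.        ,  0.        ,  0.        ,  1.        ]])}
scene {'fx': 523.2060434007084, 'fy': 523.2060434007084, 'cx': 325.4768523379643, 'cy': 247.88597220020557, 'world_from_camera': array([[ 0.38739773, -0.47987904,  0.78717159,  1.33447839],
       [ 0.92187194,  0.20966943, -0.32586939, -0.32293122],
       [-0.00866792,  0.85191246,  0.52361248,  0.58771191],
       [ 0.        ,  0.        ,  0.        ,  1.        ]])}
{'fx': 371.64829954431775, 'fy': 371.64829954431775, 'cx': 316.94263620837836, 'cy': 245.36577719856948, 'world_from_camera': array([[ 0.23266305,  0.92390989,  0.30374071,  0.19933573],
       [-0.9725544 ,  0.22180037,  0.07030309, -0.49221   ],
       [-0.00241608, -0.3117613 ,  0.95015739,  0.3728201 ],
       [ 0.        ,  0.        ,  0.        ,  1.        ]])}
```

View pics/top0.png

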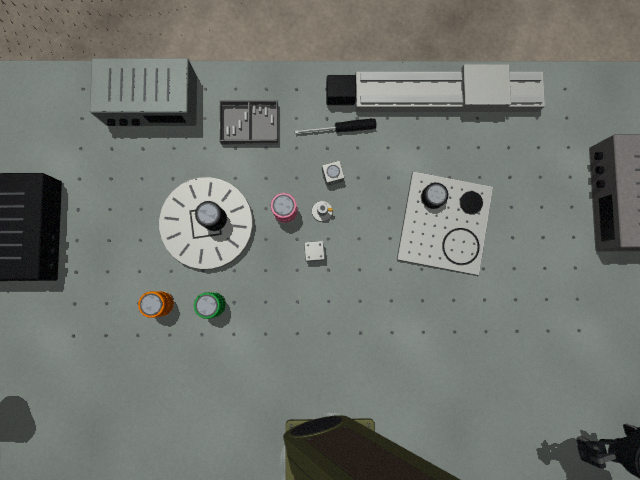

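View pics/scene0.png

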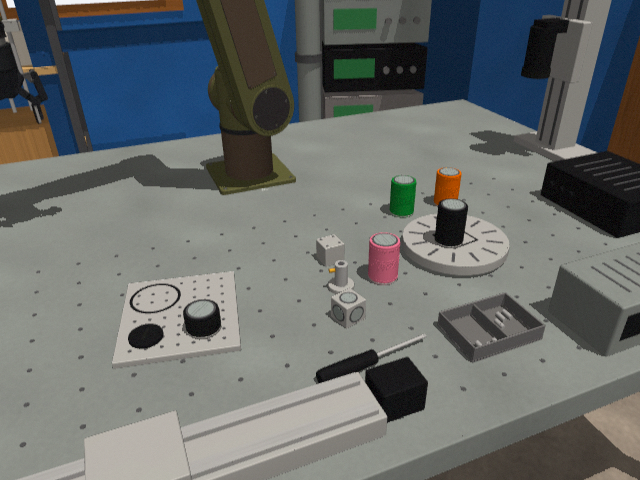

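Candidates for the lens in top view: tall black on the stage (209,213) is the one; short black (434,196), pink (284,207), green (209,305) and orange (155,304) are bystanders. Cube: windowed at (333,172), plain block at (314,251), post holder at (322,211). I'll check with one close crop.

```bash
cat > h.py <<'E'
import numpy as np, cv2
from cell import sensors, eyes
from scipy.spatial.transform import Rotation as R
def px2w(name,uv,z,p=None):
    p=p or eyes.camera_params(name); T=p["world_from_camera"]
    a=(np.atleast_2d(uv).astype(float)-[p["cx"],p["cy"]])/[p["fx"],p["fy"]]
    r=np.linalg.norm(a,axis=1,keepdims=True)
    if name=="wrist": d=np.c_[a*np.sinc(r/np.pi)**1, np.cos(r)]   # a/r*sin r
    else: d=np.c_[a,np.ones(len(a))]
    d=d*[1,-1,-1]@T[:3,:3].T; o=T[:3,3]
    return o+d*((z-o[2])/d[:,2])[:,None]
def w2px(name,P,p=None):
    p=p or eyes.camera_params(name); T=p["world_from_camera"]
    c=(np.atleast_2d(P)-T[:3,3])@T[:3,:3]*[1,-1,-1]
    n=np.linalg.norm(c[:,:2],axis=1,keepdims=True)
    a=c[:,:2]/n*np.arctan2(n,c[:,2:]) if name=="wrist" else c[:,:2]/c[:,2:]
    return a*[p["fx"],p["fy"]]+[p["cx"],p["cy"]]
def rel(P):
    s=sensors.get_state(); r=R.from_quat(s["orientation"])
    return r.inv().apply(np.array(P)-s["ee_pos"])*100
def tx():  # tool x heading, deg
    v=R.from_quat(sensors.get_state()["orientation"]).apply([1,0,0]); return np.degrees(np.arctan2(v[1],v[0]))
E
python3 - <<'E'
from h import *
im=cv2.imread("pics/top0.png")
c=lambda x,y,w,k:cv2.resize(im[y:y+w,x:x+w],None,fx=k,fy=k,interpolation=cv2.INTER_CUBIC)
cv2.imwrite("pics/crop.png",np.hstack([c(156,174,100,4),c(300,155,100,4)]))
print("lens",px2w("top",(209,213),.115),"cube",px2w("top",(333.5,172),.044))
for n,(u,v) in dict(ring=(460.5,246)).items(): print(n,px2w("top",(u,v),.013))
print("board corners",px2w("top",[(413,172),(493,186),(480,275),(398,260)],.013))
print("stage",px2w("top",(206.5,223.5),.03), tx())
E
```

```text
lens [[0.56929615 0.26265147 0.115     ]] cube [[ 0.67639266 -0.01496552  0.044     ]]
ring [[ 0.50158273 -0.31943077  0.013     ]]
board corners [[ 0.68289566 -0.20976401  0.013     ]
 [ 0.64748544 -0.40429048  0.013     ]
 [ 0.43171668 -0.36380821  0.013     ]
 [ 0.46912126 -0.16806018  0.013     ]]
stage [[0.55748906 0.28452763 0.03      ]] -76.60306554080273
```

View pics/crop.png

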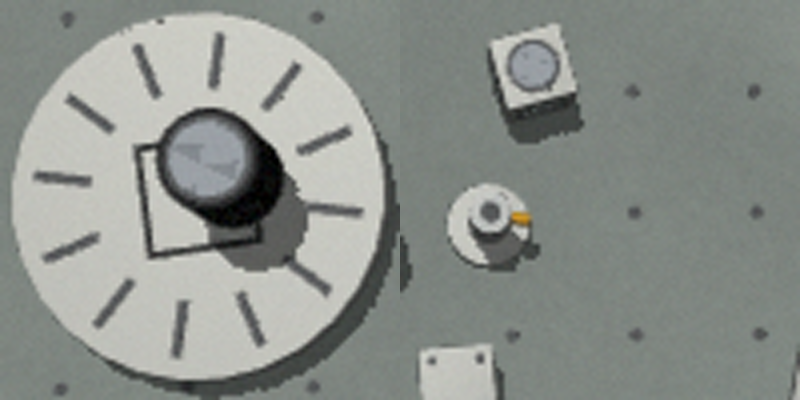

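Tall black lens is on the stage (glass centre at crop (209,158)); the windowed cube is the rear one (crop (533,67)), plain block has corner screw holes (crop (457,373)). Now the approach.

```bash
python3 - <<'E'
from h import *
print(rel([.569,.264,.27]))
E
```

```text
[-64.94337534 -61.46920141  -2.43226569]
```

Request:
{"api": "step_arm", "payload": {
  "series": [
    {"travel": [-65, -61.5, -2.5], "yaw": -100, "hand": 1},
    {"travel": [-65, -61.5, -2.5], "yaw": -100, "hand": 1},
    {"travel": [-65, -61.5, -2.5], "yaw": -100, "hand": 1},
    {"travel": [-65, -61.5, -2.5], "yaw": -100, "hand": 1},
    {"travel": [-65, -61.5, -2.5], "yaw": -100, "hand": 1},
    {"travel": [-65, -61.5, -2.5], "yaw": -100, "hand": 1},
    {"travel": [-65, -61.5, -2.5], "yaw": -100, "hand": 1},
    {"travel": [-65, -61.5, -2.5], "yaw": -100, "hand": 1},
    {"travel": [-65, -61.5, -2.5], "yaw": -100, "hand": 1},
    {"travel": [-65, -61.5, -2.5], "yaw": -100, "hand": 1},
    {"travel": [-65, -61.5, -2.5], "yaw": -100, "hand": 1},
    {"travel": [-65, -61.5, -2.5], "yaw": -100, "hand": 1},
    {"travel": [-65, -61.5, -2.5], "yaw": -100, "hand": 1},
    {"travel": [-65, -61.5, -2.5], "yaw": -100, "hand": 1},
    {"travel": [-65, -61.5, -2.5], "yaw": -100, "hand": 1},
    {"travel": [-65, -61.5, -2.5], "yaw": -100, "hand": 1},
    {"travel": [-65, -61.5, -2.5], "yaw": -100, "hand": 1},
    {"travel": [-65, -61.5, -2.5], "yaw": -100, "hand": 1},
    {"travel": [-65, -61.5, -2.5], "yaw": -100, "hand": 1},
    {"travel": [-65, -61.5, -2.5], "yaw": -100, "hand": 1}
  ]
}}

```text
time_s: 2.1
ee_pos: [0.569, 0.2647, 0.2688]
orientation: [0.979, 0.204, -0.001, 0.0]
wrist_force: [-0.4, -0.1, 0.0]
finger_gap: 1.003
```

Request:
{"api": "step_arm", "payload": {
  "series": [
    {"travel": [0, 0, 0], "yaw": 0, "hand": 1},
    {"travel": [0, 0, 0], "yaw": 0, "hand": 1}
  ]
}}

```text
time_s: 2.3
ee_pos: [0.5686, 0.2627, 0.2707]
orientation: [0.979, 0.202, -0.0, 0.0]
wrist_force: [-0.1, 0.2, -0.5]
finger_gap: 1.003
```

```bash
python3 - <<'E'
from h import *
s=sensors.get_state();print(s["ee_pos"],s["joint_pos"],tx(),s["time_s"])
p=eyes.camera_params("wrist");im=eyes.read_camera("wrist")
cv2.imwrite("pics/w1.png",im)
np.save("w1.npy",p,allow_pickle=True)
a=np.linspace(0,2*np.pi,80)
for z,P,col in((.115,(.569,.264),(0,0,255)),(.03,(.569,.264),(0,255,0))):
    cv2.polylines(im,[w2px("wrist",np.c_[P[0]+.029*np.cos(a),P[1]+.029*np.sin(a),0*a+z],p).astype(np.int32)],True,col,1)
cv2.imwrite("pics/w1o.png",im)
E
```

```text
[0.56863852 0.26269326 0.27065156] [ 4.32860277e-01  4.32207799e-01  1.85970352e-01  1.32504914e+00
 -1.99902646e-04  1.59662752e+00] 23.32104840278684 2.3
```

View pics/w1o.png

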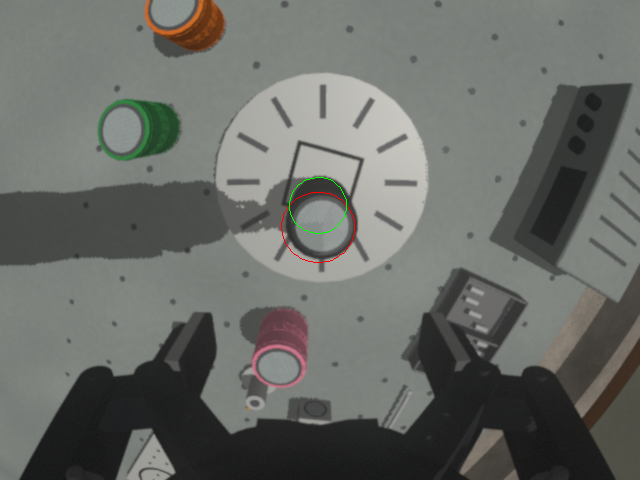

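The wrist view shows the lens rim around (322,225), predicted outline (red) at (319,228): a few mm off. I'll fit the glass circle and the stage disc.

```bash
python3 - <<'E'
from h import *
p=np.load("w1.npy",allow_pickle=True).item(); im=cv2.imread("pics/w1.png"); g=cv2.cvtColor(im,6)
def comp(mask,seed):
    n,l,st,c=cv2.connectedComponentsWithStats(mask.astype(np.uint8)); m=(l==l[seed[1],seed[0]]).astype(np.uint8)
    cs,_=cv2.findContours(m,0,cv2.CHAIN_APPROX_NONE); return cv2.convexHull(max(cs,key=cv2.contourArea))[:,0,:]
from scipy.optimize import least_squares
def circ(h,z):
    P=px2w("wrist",h,z,p)[:,:2]
    return least_squares(lambda q:np.linalg.norm(P-q[:2],axis=1)-q[2],[*P.mean(0),.03],loss="soft_l1",f_scale=.001)
print(g[222,322],g[245:262:2,322],g[150,330])
r=circ(comp(g>95,(322,222)),.115); print("glass",r.x,r.cost)
r=circ(comp(g>160,(240,150)),.03); print("stage",r.x,r.cost)
r=circ(comp((g<80)&(np.add.outer(abs(np.arange(480)-222)<60,0*np.arange(640))>0),(322,254)),.115); print("rim",r.x,r.cost)
E
```

```text
141 [136 140 138 112  88  70  58  78  91] 68
glass [0.57088545 0.26729102 0.02186818] 7.484124607022142e-07
stage [0.56290373 0.28967998 0.1079183 ] 1.276703970276606e-06
rim [ 0.72034404 -0.06044659  0.68814263] 3.3878759325255485e-06
```

```bash
python3 - <<'E'
from h import *
print(rel([.5705,.2665,.075]))
E
```

```text
[ 0.30657194 -0.28070199 19.58481082]
```

Request:
{"api": "step_arm", "payload": {
  "series": [
    {"travel": [0.3, -0.3, 4.5], "yaw": 0, "hand": 1},
    {"travel": [0.3, -0.3, 9], "yaw": 0, "hand": 1},
    {"travel": [0.3, -0.3, 12.5], "yaw": 0, "hand": 1},
    {"travel": [0.3, -0.3, 15.5], "yaw": 0, "hand": 1},
    {"travel": [0.3, -0.3, 18], "yaw": 0, "hand": 1},
    {"travel": [0.3, -0.3, 19.5], "yaw": 0, "hand": 1},
    {"travel": [0.3, -0.3, 19.5], "yaw": 0, "hand": 1},
    {"travel": [0.3, -0.3, 19.5], "yaw": 0, "hand": 0.5},
    {"travel": [0.3, -0.3, 19.5], "yaw": 0, "hand": 0.5},
    {"travel": [0.3, -0.3, 19.5], "yaw": 0, "hand": 0.5},
    {"travel": [0.3, -0.3, 19.5], "yaw": 0, "hand": 0.5},
    {"travel": [0.3, -0.3, 19.5], "yaw": 0, "hand": 0.5},
    {"travel": [0.3, -0.3, 19.5], "yaw": 0, "hand": 0.5}
  ],
  "newtons": 40
}}

```text
time_s: 3.65
ee_pos: [0.5716, 0.2681, 0.0773]
orientation: [0.979, 0.203, 0.001, 0.0]
wrist_force: [-2.4, -1.5, 6.6]
finger_gap: 0.669
```

Request:
{"api": "step_arm", "payload": {
  "series": [
    {"travel": [0, 0, -0.5], "yaw": 0, "hand": 0.5},
    {"travel": [0, 0, -2], "yaw": 0, "hand": 0.5},
    {"travel": [0, 0, -5], "yaw": 0, "hand": 0.5},
    {"travel": [0, 0, -9], "yaw": 0, "hand": 0.5},
    {"travel": [0, 0, -12.5], "yaw": 0, "hand": 0.5},
    {"travel": [0, 0, -14], "yaw": 0, "hand": 0.5},
    {"travel": [0, 0, -14], "yaw": 0, "hand": 0.5}
  ],
  "newtons": 40
}}

```text
time_s: 4.35
ee_pos: [0.5725, 0.2689, 0.2183]
orientation: [0.979, 0.203, 0.003, -0.001]
wrist_force: [-0.1, 0.4, -5.3]
finger_gap: 0.673
```

```bash
cat >> h.py <<'E'
from scipy.optimize import least_squares
def circ(P):
    return least_squares(lambda q:np.linalg.norm(P-q[:2],axis=1)-q[2],[*P.mean(0),.03],loss="soft_l1",f_scale=.001)
def comp(mask,seed):
    n,l=cv2.connectedComponents(mask.astype(np.uint8)); m=(l==l[seed[1],seed[0]]).astype(np.uint8)
    cs,_=cv2.findContours(m,0,cv2.CHAIN_APPROX_NONE); return cv2.convexHull(max(cs,key=cv2.contourArea))[:,0,:]
E
python3 - <<'E'
from h import *
s=sensors.get_state();print(s["ee_pos"],s["wrist_force"],s["finger_gap"],s["joint_pos"])
im=cv2.imread("pics/top0.png"); g=cv2.cvtColor(im,6)
f=lambda n,m,sd,z:print(n,circ(px2w("top",comp(m,sd),z)[:,:2]).x)
f("stage",g>150,(180,240),.03)
f("ring inner",g>150,(460,240),.013)
f("glass",(g>100)&(g<185)&(np.hypot(*np.indices(g.shape)-np.array([213,208])[:,None,None])<14),(208,214),.115)
h=comp(g>150,(450,200)); q=cv2.boxPoints(cv2.minAreaRect(h)); P=px2w("top",q,.013)
print(P, P.mean(0), np.linalg.norm(np.diff(P,axis=0),axis=1))
print(np.degrees(np.arctan2(*(P[1]-P[0])[1::-1])),np.degrees(np.arctan2(*(P[2]-P[1])[1::-1])))
print(rel([.502,-.32,.22]),tx())
E
```

```text
[0.57247023 0.26890364 0.21830026] [-0.07296645  0.37235687 -5.25687411] 0.6729927010190847 [4.39071175e-01 4.52981813e-01 8.41317053e-02 1.19612397e+00
 1.33218933e-04 1.60141875e+00]
stage [0.56104481 0.28790971 0.1084553 ]
ring inner [ 0.50136559 -0.31895863  0.03883832]
glass [0.56878986 0.26631673 0.02149479]
[[ 0.46996022 -0.16540287  0.013     ]
 [ 0.68523884 -0.20910578  0.013     ]
 [ 0.64849984 -0.40696882  0.013     ]
 [ 0.43368861 -0.35967916  0.013     ]] [ 0.55934688 -0.28528916  0.013     ] [0.21966982 0.20124497 0.21995495]
-11.475455811858355 -100.51882679115784
[-29.85624007  51.24685456  -0.35956581] 23.402360216578163
```

Request:
{"api": "step_arm", "payload": {
  "series": [
    {"travel": [-1, 1.7, 0], "yaw": 4, "hand": 0.5},
    {"travel": [-3, 5.1, 0], "yaw": 9, "hand": 0.5},
    {"travel": [-5, 8.6, 0], "yaw": 14, "hand": 0.5},
    {"travel": [-7.5, 12.9, 0], "yaw": 19, "hand": 0.5},
    {"travel": [-10, 17.2, 0], "yaw": 24, "hand": 0.5},
    {"travel": [-12.5, 21.5, 0], "yaw": 29, "hand": 0.5},
    {"travel": [-15, 25.7, 0], "yaw": 34, "hand": 0.5},
    {"travel": [-17.5, 30, 0], "yaw": 39, "hand": 0.5},
    {"travel": [-20, 34.3, 0], "yaw": 44, "hand": 0.5},
    {"travel": [-22.5, 38.6, 0], "yaw": 48, "hand": 0.5},
    {"travel": [-25, 42.9, 0], "yaw": 51, "hand": 0.5},
    {"travel": [-27, 46.3, 0], "yaw": 54, "hand": 0.5},
    {"travel": [-28.7, 49.2, 0], "yaw": 56, "hand": 0.5},
    {"travel": [-29.6, 50.8, 0], "yaw": 56, "hand": 0.5},
    {"travel": [-29.9, 51.2, 0], "yaw": 56, "hand": 0.5},
    {"travel": [-29.9, 51.2, 0], "yaw": 56, "hand": 0.5},
    {"travel": [-29.9, 51.2, 0], "yaw": 56, "hand": 0.5}
  ]
}}

```text
time_s: 6.05
ee_pos: [0.4996, -0.3191, 0.2147]
orientation: [0.96, -0.28, -0.001, -0.001]
wrist_force: [-0.1, -0.3, -4.7]
finger_gap: 0.67
```

```bash
python3 - <<'E'
from h import *
s=sensors.get_state();print(s["ee_pos"],s["wrist_force"],s["finger_gap"],s["joint_pos"])
p=eyes.camera_params("wrist");im=eyes.read_camera("wrist");t=eyes.read_camera("top")
np.save("w2.npy",p,allow_pickle=True);cv2.imwrite("pics/w2.png",im);cv2.imwrite("pics/top2.png",t)
cv2.imwrite("pics/both.png",cv2.resize(np.hstack([im,t]),(800,300),interpolation=cv2.INTER_AREA))
print(rel([.502,-.318,.061]),tx(), w2px("wrist",[.502,-.318,.013],p))
# stage outline in top view
g=cv2.cvtColor(t,6);print("stage",circ(px2w("top",comp(g>150,(180,240)),.03)[:,:2]).x)
k=cv2.resize(g[190:260,170:240],None,fx=8,fy=8,interpolation=cv2.INTER_CUBIC);cv2.imwrite("pics/sq.png",k)
E
```

```text
[ 0.49962482 -0.31905729  0.21465642] [-0.08161519 -0.34251225 -4.71510542] 0.6697299348275 [-5.68759806e-01  3.91046301e-01 -2.52795377e-02  1.15630964e+00
  8.60729562e-04  1.56962922e+00]
[ 0.12969039 -0.19074616 15.41569209] -32.48822172933492 [[318.89631418 213.63974568]]
stage [0.56120956 0.28790603 0.10873737]
```

View pics/both.png

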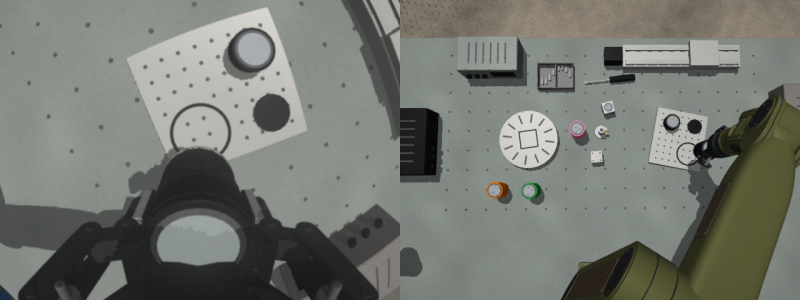

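The wrist view (left half) shows the ring centre at about full-scale (320,211), predicted (319,214), about 2 mm; the lens hangs upright in the jaws. Top view: stage now clear, neighbours undisturbed. Lower.

Request:
{"api": "step_arm", "payload": {
  "series": [
    {"travel": [0.1, -0.1, 1.5], "yaw": 0, "hand": 0.5},
    {"travel": [0.2, -0.2, 5], "yaw": 0, "hand": 0.5},
    {"travel": [0.2, -0.2, 9], "yaw": 0, "hand": 0.5},
    {"travel": [0.2, -0.2, 12], "yaw": 0, "hand": 0.5},
    {"travel": [0.2, -0.2, 13.8], "yaw": 0, "hand": 0.5},
    {"travel": [0.2, -0.2, 14.6], "yaw": 0, "hand": 0.5},
    {"travel": [0.2, -0.2, 15], "yaw": 0, "hand": 0.5},
    {"travel": [0.2, -0.2, 15.2], "yaw": 0, "hand": 0.5},
    {"travel": [0.2, -0.2, 15.2], "yaw": 0, "hand": 0.5},
    {"travel": [0.2, -0.2, 15.2], "yaw": 0, "hand": 0.5}
  ]
}}

```text
time_s: 7.15
ee_pos: [0.5033, -0.3205, 0.0645]
orientation: [0.96, -0.281, 0.001, 0.0]
wrist_force: [0.8, -0.1, -3.9]
finger_gap: 0.667
```

Request:
{"api": "step_arm", "payload": {
  "series": [
    {"travel": [0, 0, 0.1], "yaw": 0, "hand": 0.5},
    {"travel": [0, 0, 0.2], "yaw": 0, "hand": 0.5},
    {"travel": [0, 0, 0.3], "yaw": 0, "hand": 0.5},
    {"travel": [0, 0, 0.3], "yaw": 0, "hand": 0.5}
  ]
}}

```text
time_s: 7.55
ee_pos: [0.5026, -0.3201, 0.0604]
orientation: [0.96, -0.281, 0.0, 0.0]
wrist_force: [-0.1, -0.6, -4.1]
finger_gap: 0.67
```

Request:
{"api": "step_arm", "payload": {
  "series": [
    {"travel": [0, 0, 0.1], "yaw": 0, "hand": 0.5},
    {"travel": [0, 0, 0.2], "yaw": 0, "hand": 0.5},
    {"travel": [0, 0, 0.2], "yaw": 0, "hand": 0.5}
  ]
}}

```text
time_s: 7.85
ee_pos: [0.5026, -0.3201, 0.0603]
orientation: [0.96, -0.281, 0.001, 0.0]
wrist_force: [-3.8, 2.8, 9.0]
finger_gap: 0.672
```

Contact made. Ease 1 mm, then release and retreat.

Request:
{"api": "step_arm", "payload": {
  "series": [
    {"travel": [0, 0, -0.1], "yaw": 0, "hand": 0.5},
    {"travel": [0, 0, -0.1], "yaw": 0, "hand": 0.72},
    {"travel": [0, 0, -0.1], "yaw": 0, "hand": 0.8},
    {"travel": [0, 0, -0.1], "yaw": 0, "hand": 0.9},
    {"travel": [0, 0, -0.1], "yaw": 0, "hand": 1},
    {"travel": [0, 0, -0.1], "yaw": 0, "hand": 1},
    {"travel": [0, 0, -0.1], "yaw": 0, "hand": 1},
    {"travel": [0, 0, -2], "yaw": 0, "hand": 1},
    {"travel": [0, 0, -5], "yaw": 0, "hand": 1},
    {"travel": [0, 0, -9], "yaw": 0, "hand": 1},
    {"travel": [0, 0, -13], "yaw": 0, "hand": 1},
    {"travel": [0, 0, -16], "yaw": 0, "hand": 1},
    {"travel": [0, 0, -18], "yaw": 0, "hand": 1},
    {"travel": [0, 0, -18], "yaw": 0, "hand": 1},
    {"travel": [0, 0, -18], "yaw": 0, "hand": 1}
  ]
}}

```text
time_s: 9.35
ee_pos: [0.5026, -0.32, 0.2382]
orientation: [0.96, -0.281, 0.0, 0.0]
wrist_force: [-0.9, 0.6, -0.2]
finger_gap: 0.999
```

```bash
python3 - <<'E'
from h import *
s=sensors.get_state();print(s["ee_pos"],s["wrist_force"],s["finger_gap"])
p=eyes.camera_params("wrist");im=eyes.read_camera("wrist")
np.save("w3.npy",p,allow_pickle=True);cv2.imwrite("pics/w3.png",im)
# cube: top-face corners from top view
t=cv2.imread("pics/top2.png");g=cv2.cvtColor(t,6)
h=comp(g>150,(328,165));q=cv2.boxPoints(cv2.minAreaRect(h));P=px2w("top",q,.044)
print(cv2.contourArea(h),P,P.mean(0),np.linalg.norm(np.diff(P,axis=0),axis=1),[np.degrees(np.arctan2(*(P[i+1]-P[i])[1::-1])) for i in(0,1,2)])
sq=cv2.imread("pics/sq.png");cc=cv2.resize(t[150:200,310:360],(400,400),interpolation=cv2.INTER_CUBIC)
w=cv2.resize(im[100:380,180:460],(400,400))
cv2.imwrite("pics/c3.png",np.hstack([cc,w]))
# square outline: dark component in sq crop
k=sq[:,:,0]; 
P0=w2px("top",[.561,.288,.03])[0]; print("pred centre px",P0)
m=(k<115).astype(np.uint8);cs,_=cv2.findContours(m,1,cv2.CHAIN_APPROX_NONE)
for c in cs:
    a=cv2.contourArea(c)
    if a>20000:
        b=cv2.boxPoints(cv2.minAreaRect(c)); uv=(b+.5)/8-.5+[170,190]; Q=px2w("top",uv,.03)
        print(a,Q.mean(0),np.linalg.norm(np.diff(Q,axis=0),axis=1),[np.degrees(np.arctan2(*(Q[i+1]-Q[i])[1::-1])) for i in(0,1,2)])
E
```

```text
[ 0.50256359 -0.3200356   0.23817999] [-0.90509706  0.64839573 -0.19854635] 0.9986650947386372
307.0 [[ 0.69347927  0.01275007  0.044     ]
 [ 0.70527404 -0.02832482  0.044     ]
 [ 0.66451135 -0.03922742  0.044     ]
 [ 0.65282521  0.00173954  0.044     ]] [ 0.67902247 -0.01326566  0.044     ] [0.04273481 0.04219554 0.04260114] [np.float64(-73.9784354071724), np.float64(-165.0258842161465), np.float64(105.92120311803484)]
pred centre px [205.03499299 222.02791594]
42753.5 [0.56079379 0.28788199 0.03      ] [0.06222286 0.06187837 0.06192487] [np.float64(-82.25790354707046), np.float64(-171.5991298053045), np.float64(97.63322540061645)]
51756.5 [0.56070242 0.28785596 0.03      ] [0.06815916 0.06834246 0.06779885] [np.float64(-82.21531605095899), np.float64(-171.57673199261305), np.float64(97.66425286724525)]
```

View pics/c3.png

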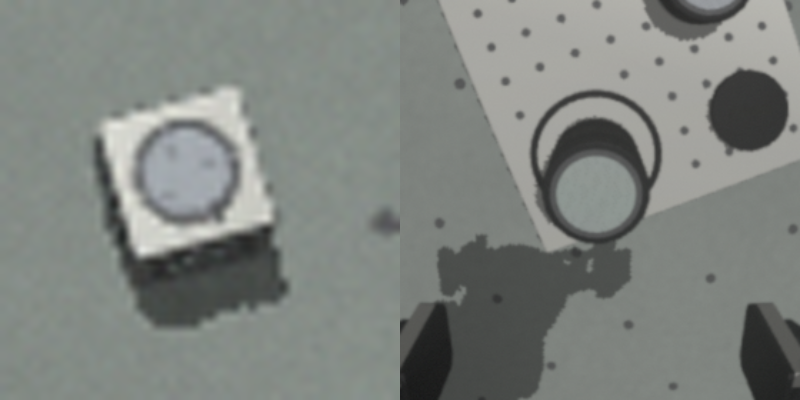

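```bash
python3 - <<'E'
from h import *
print(rel([.680,-.012,.22]),tx()-105.5)
E
```

```text
[ -1.58151048 -35.50917076   1.72015314] -138.10505884237787
```

Request:
{"api": "step_arm", "payload": {
  "series": [
    {"travel": [-0.1, -2.2, 0], "yaw": -8, "hand": 1},
    {"travel": [-0.2, -4.4, 0], "yaw": -16, "hand": 1},
    {"travel": [-0.3, -6.6, 0], "yaw": -24, "hand": 1},
    {"travel": [-0.4, -8.8, 0], "yaw": -32, "hand": 1},
    {"travel": [-0.5, -11, 0], "yaw": -40, "hand": 1},
    {"travel": [-0.6, -13.2, 0], "yaw": -48, "hand": 1},
    {"travel": [-0.7, -15.4, 0], "yaw": -56, "hand": 1},
    {"travel": [-0.8, -17.6, 0], "yaw": -64, "hand": 1},
    {"travel": [-0.9, -19.8, 0], "yaw": -72, "hand": 1},
    {"travel": [-1, -22, 0], "yaw": -80, "hand": 1},
    {"travel": [-1.1, -24.2, 0], "yaw": -88, "hand": 1},
    {"travel": [-1.2, -26.4, 0], "yaw": -96, "hand": 1},
    {"travel": [-1.3, -28.6, 0.5], "yaw": -104, "hand": 1},
    {"travel": [-1.4, -30.8, 0.8], "yaw": -112, "hand": 1},
    {"travel": [-1.5, -33, 1.2], "yaw": -120, "hand": 1},
    {"travel": [-1.6, -34.5, 1.5], "yaw": -128, "hand": 1},
    {"travel": [-1.6, -35.3, 1.7], "yaw": -135, "hand": 1},
    {"travel": [-1.6, -35.5, 1.7], "yaw": -138, "hand": 1},
    {"travel": [-1.6, -35.5, 1.7], "yaw": -138, "hand": 1},
    {"travel": [-1.6, -35.5, 1.7], "yaw": -138, "hand": 1}
  ]
}}

```text
time_s: 11.4
ee_pos: [0.6796, -0.0124, 0.2197]
orientation: [0.606, 0.795, -0.001, -0.001]
wrist_force: [0.4, -0.6, 0.1]
finger_gap: 1.002
```

```bash
python3 - <<'E'
from h import *
s=sensors.get_state();print(s["ee_pos"],s["joint_pos"],tx())
p=eyes.camera_params("wrist");im=eyes.read_camera("wrist")
np.save("w4.npy",p,allow_pickle=True);cv2.imwrite("pics/w4.png",im)
c=np.array([.681,-.012]);a=np.radians(15.5);e=np.array([[np.cos(a),np.sin(a)],[-np.sin(a),np.cos(a)]])
q=c+.022*np.array([[1,1],[-1,1],[-1,-1],[1,-1]])@e
o=im.copy();cv2.polylines(o,[w2px("wrist",np.c_[q,[.044]*4],p).astype(np.int32)],True,(0,0,255),1)
cv2.imwrite("pics/w4o.png",o)
g=cv2.cvtColor(im,6);u=w2px("wrist",[.681,-.012,.044],p)[0];print(u,g[int(u[1])-60:int(u[1])+60:6,int(u[0])])
E
```

```text
[ 0.67955725 -0.01236621  0.21969503] [-1.81498909e-02  5.45539266e-01  2.45713099e-01  1.27375882e+00
 -1.01039062e-04 -2.85693838e-01] 105.32909371842645
[316.85632912 225.80021834] [140 144  95  88  88  85 169 148 173 169 174 174 172 156 151 143 145 144
 142 142]
```

View pics/w4o.png

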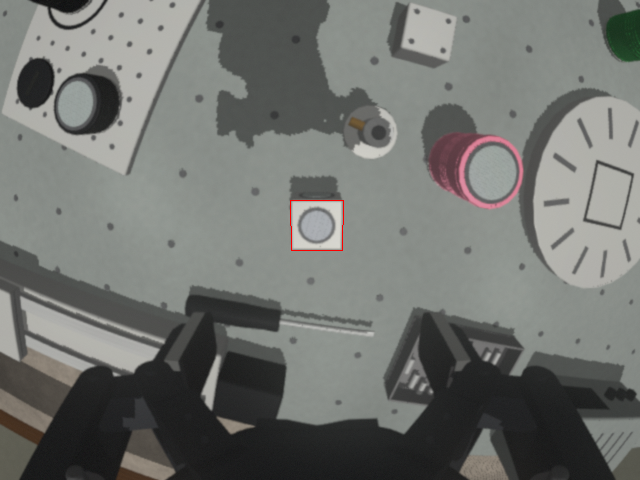

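The predicted outline sits right on the windowed cube at (317,225). Descend and grasp across y.

Request:
{"api": "step_arm", "payload": {
  "series": [
    {"travel": [0, 0.1, 3], "yaw": 0, "hand": 1},
    {"travel": [0, 0.1, 7.5], "yaw": 0, "hand": 1},
    {"travel": [0, 0.1, 12], "yaw": 0, "hand": 1},
    {"travel": [0, 0.1, 16], "yaw": 0, "hand": 1},
    {"travel": [0, 0.1, 18.5], "yaw": 0, "hand": 1},
    {"travel": [0, 0.1, 19.4], "yaw": 0, "hand": 1},
    {"travel": [0, 0.1, 19.4], "yaw": 0, "hand": 1},
    {"travel": [0, 0.1, 19.4], "yaw": 0, "hand": 0.4},
    {"travel": [0, 0.1, 19.4], "yaw": 0, "hand": 0.4},
    {"travel": [0, 0.1, 19.4], "yaw": 0, "hand": 0.4},
    {"travel": [0, 0.1, 19.4], "yaw": 0, "hand": 0.4},
    {"travel": [0, 0.1, 19.4], "yaw": 0, "hand": 0.4},
    {"travel": [0, 0.1, 19.4], "yaw": 0, "hand": 0.4},
    {"travel": [0, 0.1, 19.4], "yaw": 0, "hand": 0.4},
    {"travel": [0, 0.1, 19.4], "yaw": 0, "hand": 0.4}
  ],
  "newtons": 35
}}

```text
time_s: 12.95
ee_pos: [0.6829, -0.012, 0.0294]
orientation: [0.606, 0.795, 0.001, 0.001]
wrist_force: [-0.2, 0.1, 6.3]
finger_gap: 0.511
```

Request:
{"api": "step_arm", "payload": {
  "series": [
    {"travel": [0, 0, -0.5], "yaw": 0, "hand": 0.4},
    {"travel": [0, 0, -2], "yaw": 0, "hand": 0.4},
    {"travel": [0, 0, -5.5], "yaw": 0, "hand": 0.4},
    {"travel": [0, 0, -10], "yaw": 0, "hand": 0.4},
    {"travel": [0, 0, -14], "yaw": 0, "hand": 0.4},
    {"travel": [0, 0, -15.5], "yaw": 0, "hand": 0.4},
    {"travel": [0, 0, -16], "yaw": 0, "hand": 0.4},
    {"travel": [0, 0, -16], "yaw": 0, "hand": 0.4}
  ]
}}

```text
time_s: 13.75
ee_pos: [0.6812, -0.0121, 0.1874]
orientation: [0.606, 0.795, 0.0, 0.0]
wrist_force: [-0.8, 0.2, -1.2]
finger_gap: 0.51
```

```bash
python3 - <<'E'
from h import *
s=sensors.get_state();print(s["ee_pos"],s["finger_gap"],s["wrist_force"])
print(rel([.5625,.2895,.19]),tx()-98.2)
E
```

```text
[ 0.68119176 -0.01205612  0.18744808] 0.509582479330969 [-0.7804318   0.18358236 -1.23651339]
[32.22445759 -3.43827683 -0.25689936] 7.194114020690421
```

Request:
{"api": "step_arm", "payload": {
  "series": [
    {"travel": [1.5, -0.2, 0], "yaw": 1, "hand": 0.4},
    {"travel": [5, -0.5, 0], "yaw": 2, "hand": 0.4},
    {"travel": [9.5, -1, 0], "yaw": 3, "hand": 0.4},
    {"travel": [14, -1.5, 0], "yaw": 4, "hand": 0.4},
    {"travel": [18.5, -2, 0], "yaw": 5, "hand": 0.4},
    {"travel": [23, -2.5, 0], "yaw": 6, "hand": 0.4},
    {"travel": [27, -2.9, 0], "yaw": 7, "hand": 0.4},
    {"travel": [30, -3.2, 0], "yaw": 7.2, "hand": 0.4},
    {"travel": [31.7, -3.4, 0], "yaw": 7.2, "hand": 0.4},
    {"travel": [32.2, -3.4, 0], "yaw": 7.2, "hand": 0.4},
    {"travel": [32.2, -3.4, 0], "yaw": 7.2, "hand": 0.4},
    {"travel": [32.2, -3.4, 0], "yaw": 7.2, "hand": 0.4}
  ]
}}

```text
time_s: 14.95
ee_pos: [0.5634, 0.2879, 0.1868]
orientation: [0.655, 0.755, -0.001, 0.0]
wrist_force: [-0.4, -0.2, -1.4]
finger_gap: 0.509
```

```bash
python3 - <<'E'
from h import *
s=sensors.get_state();print(s["ee_pos"],s["finger_gap"],s["wrist_force"],tx())
p=eyes.camera_params("wrist");im=eyes.read_camera("wrist");np.save("w5.npy",p,allow_pickle=True);cv2.imwrite("pics/w5.png",im)
o=im.copy();a=np.radians(8.2);e=np.array([[np.cos(a),np.sin(a)],[-np.sin(a),np.cos(a)]])
for h in(.03,.034):
    q=np.array([.5625,.2895])+h*np.array([[1,1],[-1,1],[-1,-1],[1,-1]])@e
    cv2.polylines(o,[(w2px("wrist",np.c_[q,[.03]*4],p)).round().astype(np.int32)],True,(0,0,255),1)
cv2.imwrite("pics/w5o.png",o)
E
```

```text
[0.56343656 0.28794712 0.18678654] 0.5085735451800446 [-0.38069135 -0.22968574 -1.44472759] 98.11175379804729
```

View pics/w5o.png

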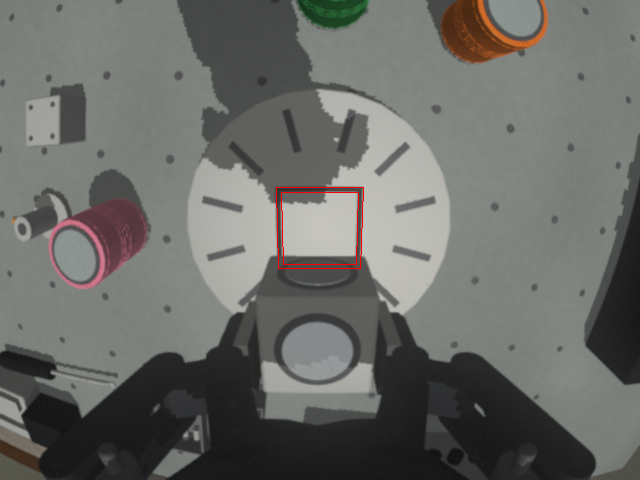

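Predicted outline lies on the stage's square (corners about (277,187), (362,268)); the cube in the jaws is parallel to it. Lower.

Request:
{"api": "step_arm", "payload": {
  "series": [
    {"travel": [0.1, 0, 1.5], "yaw": 0, "hand": 0.4},
    {"travel": [0.1, 0, 5], "yaw": 0, "hand": 0.4},
    {"travel": [0.1, 0, 8.5], "yaw": 0, "hand": 0.4},
    {"travel": [0.1, 0, 11], "yaw": 0, "hand": 0.4},
    {"travel": [0.1, 0, 12], "yaw": 0, "hand": 0.4},
    {"travel": [0.1, 0, 12.5], "yaw": 0, "hand": 0.4},
    {"travel": [0.1, 0, 12.5], "yaw": 0, "hand": 0.4},
    {"travel": [0.1, 0, 12.7], "yaw": 0, "hand": 0.4},
    {"travel": [0.1, 0, 12.7], "yaw": 0, "hand": 0.4}
  ]
}}

```text
time_s: 15.9
ee_pos: [0.5639, 0.2908, 0.0616]
orientation: [0.655, 0.756, 0.001, 0.0]
wrist_force: [-0.3, 0.8, -1.0]
finger_gap: 0.508
```

Request:
{"api": "step_arm", "payload": {
  "series": [
    {"travel": [0, -0.1, 0.1], "yaw": 0, "hand": 0.4},
    {"travel": [0, -0.1, 0.2], "yaw": 0, "hand": 0.4},
    {"travel": [0, -0.1, 0.3], "yaw": 0, "hand": 0.4},
    {"travel": [0, -0.1, 0.3], "yaw": 0, "hand": 0.4}
  ]
}}

```text
time_s: 16.3
ee_pos: [0.5622, 0.2905, 0.0594]
orientation: [0.655, 0.756, 0.001, 0.0]
wrist_force: [-3.8, -1.0, 8.3]
finger_gap: 0.51
```

Contact. Release and retreat, then check.

Request:
{"api": "step_arm", "payload": {
  "series": [
    {"travel": [0, -0.1, 0.2], "yaw": 0, "hand": 0.4},
    {"travel": [0, -0.1, 0.2], "yaw": 0, "hand": 0.56},
    {"travel": [0, -0.1, 0.2], "yaw": 0, "hand": 0.65},
    {"travel": [0, -0.1, 0.2], "yaw": 0, "hand": 0.8},
    {"travel": [0, -0.1, 0.2], "yaw": 0, "hand": 1},
    {"travel": [0, -0.1, 0.2], "yaw": 0, "hand": 1},
    {"travel": [0, -0.1, 0.2], "yaw": 0, "hand": 1},
    {"travel": [0, -0.1, 0.2], "yaw": 0, "hand": 1},
    {"travel": [0, -0.1, -2], "yaw": 0, "hand": 1},
    {"travel": [0, -0.1, -5], "yaw": 0, "hand": 1},
    {"travel": [0, -0.1, -9], "yaw": 0, "hand": 1},
    {"travel": [0, -0.1, -13], "yaw": 0, "hand": 1},
    {"travel": [0, -0.1, -17], "yaw": 0, "hand": 1},
    {"travel": [0, -0.1, -20], "yaw": 0, "hand": 1},
    {"travel": [0, -0.1, -20], "yaw": 0, "hand": 1},
    {"travel": [0, -0.1, -20], "yaw": 0, "hand": 1}
  ]
}}

```text
time_s: 17.9
ee_pos: [0.5613, 0.2903, 0.2579]
orientation: [0.655, 0.756, 0.001, 0.0]
wrist_force: [0.3, -0.4, -0.5]
finger_gap: 0.999
```

```bash
python3 - <<'E'
from h import *
s=sensors.get_state();print(s["ee_pos"],s["finger_gap"],s["time_s"])
p=eyes.camera_params("wrist");im=eyes.read_camera("wrist");t=eyes.read_camera("top")
cv2.imwrite("pics/w6.png",im);cv2.imwrite("pics/top6.png",t)
u=w2px("wrist",[.5625,.2895,.05],p)[0].astype(int)
a=cv2.resize(im[u[1]-75:u[1]+75,u[0]-75:u[0]+75],(400,400),interpolation=cv2.INTER_CUBIC)
b=cv2.resize(t[165:285,395:515],(400,400),interpolation=cv2.INTER_CUBIC)
cv2.imwrite("pics/c6.png",np.hstack([a,b]));print(u)
g=cv2.cvtColor(t,6);m=(g>95)&(np.hypot(*np.indices(g.shape)-w2px("top",[.502,-.319,.098])[0][::-1][:,None,None])<13)
uv=w2px("top",[.502,-.319,.098])[0].astype(int)
print("lens",circ(px2w("top",comp(m,uv),.098)[:,:2]).x, "ring (.5014,-.3190)")
E
```

```text
[0.56127758 0.29027128 0.25793108] 0.9994158164853263 17.9
[315 215]
lens [ 0.50099735 -0.32181819  0.02202465] ring (.5014,-.3190)
```

View pics/c6.png

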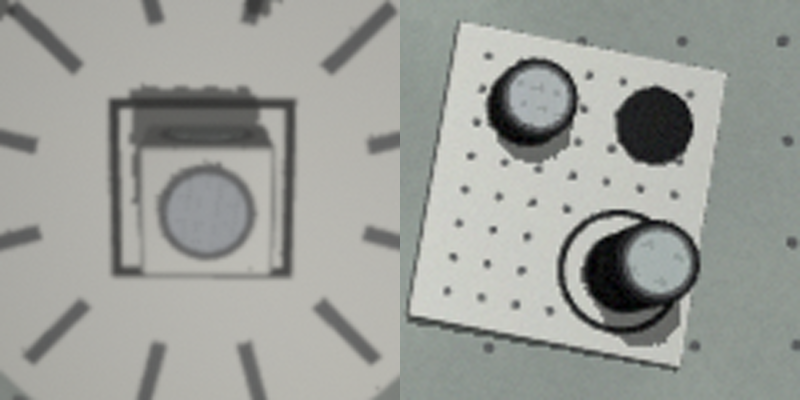

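```bash
python3 - <<'E'
from h import *
T=px2w("wrist",240*np.array([1,0])+140*np.array([0,1])+.375*np.array([(140,147),(271,147),(274,274),(142,274)]),.074)
O=px2w("wrist",[240,140]+.375*np.array([(115,104),(291,104),(288,270),(117,270)]),.03)
for n,Q in(("cube",T),("outline",O)): print(n,Q.mean(0),np.linalg.norm(np.diff(Q,axis=0),axis=1),[round(float(np.degrees(np.arctan2(*(Q[b]-Q[a])[1::-1]))),1) for a,b in((0,1),(3,2),(0,3),(1,2))])
E
```

```text
cube [0.55751257 0.28955933 0.074     ] [0.0415861  0.04231132 0.04337945] [98.3, 98.3, 8.2, 10.6]
outline [0.55982929 0.28844961 0.03      ] [0.06329204 0.06253183 0.0641492 ] [98.2, 98.3, 7.7, 8.4]
```

```bash
python3 -c "
from cell import ctrl;print(ctrl.close_job())"
```

```text
the job is handed in; nothing more can be done
None
```

The job is handed in. I took the tall black lens off the stage and stood it upright in the breadboard ring, then set the windowed cube inside the square outline on the stage. The robot's clock read about 18 s at the end, against the 64 s limit.

- **Lens:** it is about 3 mm off the ring's centre, with 11 mm of room.
- **Cube:** its centre is about 2.5 mm off the outline's centre, with 8 mm of room to each side. It is square to the outline within about 1°; one of its four edges read about 2° off, which I put down to pixel picking.
- **Disagreement:** the top and wrist cameras differed by about 2 mm, which fits the stated calibration.
- **Other checks:** the jaws are open and the tool is 0.26 m up, clear of everything. The bystanders I could see in the pictures had not moved. Readings at contact stayed under 10 N. No check failed.

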